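Index the toy-engine carrier to the next station

ROBOT

A 6-joint arm with a two-finger parallel gripper is mounted at the origin on the work surface. World frame = base frame: x ahead of the robot, y to its left, z up, the work surface at z = 0. Lengths are in m, angles in rad, forces in N, time in s.
With the tool pointing down it reaches from about 0.3 to 0.775 m from the base axis. Payload 14.6 kg.
Tool frame: the origin (TCP) lies at the very end of the fingers, on their centre line; the grasp point (between the pads) lies 19 mm behind it; z points along the fingers, y is the line along which they close (so a half turn about z gives the same grasp; the last joint's range is limited). The gripper opens to 94 mm and grips with 3 to 60 N. Pads are 16 mm wide; open, the fingers measure 119 mm over their backs; the gripper's body (75 mm by 177 mm) begins 78 mm behind the grasp point.
Start: joints at [-1.25, 0.3, 1.521, -0, 1.321, -0.067], TCP at [0.208, -0.509, 0.205] pointing down, gripper open.
Joint ranges: [-3.03, 3.03], [-0.79, 2.21], [0.23, 2.52], [-1.04, 4.18], [0, 3.07], [-2.55, 2.55]. Speed limits (rad/s): [2.22, 2.22, 2.57, 3.14, 3.14, 3.14].

INTERFACE

Orientations are given as [roll, pitch, yaw] about the fixed x, y, z axes, in that order (R = Rz(yaw) Ry(pitch) Rx(roll)).
In Python, from station import ctrl gives the robot as it stands. The module is installed in compiled form; this text tells all that it offers.
- The arm moves only by the tool step_arm, never from a script. Its argument "deltas" is a list of rows, each an object with "dp": the shift along the tool's x, y, z scaled (see below), a list of three; "twist": the turn about the tool's z scaled (see below). In form: [{"dp": [tx, ty, tz], "twist": twist}, ...]. A call has 1 to 12 rows; each row shifts and turns the commanded pose from where the row before left it, along the tool's axes as they then stand; what a row does not reach is not made up. The controller multiplies each number of a shift by 0.04 m and each number of a turn by 4 degrees. A row lasts 1/10 s, in which the tool goes at most 50 mm and 8.59 degrees, less where a joint would pass 70% of its speed; a pose out of reach is approached as far as the arm can. A call with a number of a shift or a turn outside -1 to 1 is refused whole. A call with a gripper value outside its range is refused whole. "gripper" is the opening, from -1 (shut) to 1 (fully open), set as the call begins (left out, the last holds). The fingers move at their own pace and stop on an object; "squeeze" is the grip in N (left out, the last holds). Time passes only in rows, so rows that do not move let the fingers close. It gives the time, the measured TCP pose, the force, the opening and the grip force at its end, in the units of the state.
- ctrl.get_obs(): the state, without advancing time (a new reading comes with each control period).
- ctrl.camera(name): name is "scene" or "top" or "wrist"; returns (picture, depth): 384x512x3 uint8, red, green, blue; 384x512 float32, m along the optical axis (not along the pixel's ray), 0 where there is no reading.
- ctrl.get_calibration(name): a dict with "fx", "fy", "cx", "cy" (pixels), "world_to_cam" (4x4, takes a point from world to camera coordinates); the wrist camera has in their place "hand_eye" (4x4, takes a point from camera to tool coordinates, whose origin is the TCP and whose axes are the flange's). Camera axes: x right, y down, z forward; pixel columns grow to the right and rows downward; lengths in m; the calibration is good to about 2 mm. A picture is of the moment at which its call begins: read the wrist's pose just before it. get_calibration takes no time and is no camera call.
- ctrl.hand_in(): hands the job in; it is judged then, once.
Trained networks look in the newest picture that a camera, given by its name, has taken for a name from the list of things; names that differ only in an ending like _2 or _b are one class to them, and where a whole thing is asked for, a point or a joint stands for the part that bears it (a point fixed in the world has none). Each returns a list of dicts, best first, with "conf" (0 to 1); they miss things now and then, are a little off and sometimes report something else, mostly with a low value. They report only what shows in the picture. A call takes as long as a camera call. They do not tell look-alikes from the thing itself.
- ctrl.spot_in(camera, label): "rect" ([left, top, right, bottom] as shares, 0 to 1, of the picture: columns of its width, rows of its height, round what is visible of it).
- ctrl.cut_out(camera, label): "pixels" (384x512 bool, what is visible of it) and "rect" ([left, top, right, bottom] as shares, 0 to 1, of the picture: columns of its width, rows of its height, round what is visible of it).
The state is a dict: "time_s": time; "qpos": joint angles; "joint_vel": joint speeds; "tau": joint torques, N m; "ee_pos": TCP position; "eef_rot": TCP orientation; "force": force on the tool from outside, world axes, zero at the start; "moment": the same for the moment, N m; "grip_width": finger opening in m; "grip_force": force on a finger pad.
Only numpy, scipy, OpenCV 4.12 (cv2) and the standard library are available. Lean on these libraries where they do the work, as an engineer would, in place of code of your own. Each camera call takes 0.05 s, during which the arm holds its last target. There are 200 camera calls.

TASK

Wooden offcuts lie on the slide in front of the carrier that holds a toy engine. First sweep all of them off the bar with the scraper block held in the gripper (do not touch them with the fingers) before moving the carrier; stand the scraper back upright on the table; and push the carrier along the slide, into the station housing, until its hidden spring detent clicks home, and leave it there; never run it on to the far end of the slide. Leave the finished engine, the glue bottle and the cardboard wheel box undisturbed.

Things in the scene. Friction and masses are not known exactly. Their poses are not given: they have to be found in the camera images.
- slide: Fixed aluminium bar, 60 mm wide, top 60 mm above the table. Origin on the table under its centre line; +x = way the carrier must travel, z up. Bar from x = -340 to 370 mm, stop at +x end; feet 110 mm wide, 12 high. Station: two closed grey housings beside the bar, x = 85 to 245, |y| = 36 to 94, 70 mm high.
- slide_clear (a point): Middle of the stretch of bar where the offcuts lie, on the bar's top face (slide x = -10 mm). All offcuts lie within 55 mm of it along the bar.
- carrier (a joint): How far (m) the carrier has slid to slide +x; its rear face is at slide x = value - 325 mm. Starts at 0 to 0.05, far end 0.51, clicks home at 0.377 to 0.453: the place differs each time and is hidden. Captive plywood sledge, 175 long, 92 wide, deck 78 mm above the table, toy engine fixed on it (top 132 mm above the table), push board across its rear. Slides at 2 N.
- push_face (a point): Centre of the rear (slide -x) face of the carrier's upright push board, 90 mm above the table. The board is 92 mm wide, 14 mm thick; its rear face spans 78 to 120 mm above the table. Push here towards slide +x.
- finger_l (a joint): Hidden spring roller in the +y housing: m pressed back. 0 = out (carrier not there), 0.004 as the carrier's side rides past, 0 to 0.0015 in the notch 75 mm ahead of the carrier's rear face (home). The push rises to 5-6 N as the tapered nose enters, is 2-3 N for the next 70 mm, then it clicks in. Driving it on out of the click takes 18-20 N: 9-13 N means home. Let go and it centres itself.
- finger_r (a joint): The same spring roller in the -y housing; both move together.
- scraper: The scraper: a dark hardwood block standing on the table, 140 mm long (its x), 32 mm thick (its y; 24 mm thick in the lowest 20 mm), 70 mm tall, 0.14 to 0.28 kg. Origin at the centre of its underside. Stands on the slide's +y side, its x roughly along the bar. Grip it across its thickness, and sweep across the bar.
- offcut1: A loose wooden offcut, 40 x 18 x 14 mm (x, y, z), lying on the bar. Origin at the centre of its underside.
- offcut2: A loose wooden offcut, 40 x 18 x 14 mm (x, y, z), lying on the bar. Origin at the centre of its underside.
- offcut3: A loose wooden offcut, 40 x 18 x 14 mm (x, y, z), lying on the bar. Origin at the centre of its underside.
- engine: Bystander: a finished loose wooden toy engine, 104 mm long, 54 mm wide, 54 mm high, on the table. Origin under its centre.
- glue: Bystander: a white glue bottle, 56 mm diameter, 150 mm high. Origin at the centre of its base.
- wheelbox: Bystander: an open cardboard box of toy wheels, 130 x 100 x 50 mm, on the table. Origin at the centre of its underside.
There are look-alikes about, which are no part of the job. What is shaped like the offcut1 but yellow is not meant. Of the things shaped like the scraper, the dark wooden one is meant.

How it is judged:
On the way, in this order (a step that is already met when the one before it is completed fails the run):
1. all three offcuts are off the bar while the carrier still stands where it was (moved less than 25 mm) (height (world z) of each of offcut1, offcut2, offcut3 below 0.045 m and distance of push_face from where it was at the start of the episode below 0.025 m), for 0.2 s.
2. the carrier has clicked home in the station (value of joint each of finger_l, finger_r below 0.0022 m and value of joint carrier between 0.375 and 0.455 m), for 0.2 s.
At the end, for the whole second after the job is handed in: Carrier at rest, clicked home: both spring rollers in its notches (pressed back under 2.2 mm, carrier value 0.375 to 0.455); all offcuts off the bar (under 45 mm above the table); scraper standing upright on the table (underside under 12 mm, within 0.15 rad), at rest (all of step 2 and height (world z) of each of offcut1, offcut2, offcut3 below 0.045 m and height (world z) of scraper below 0.012 m and angle between scraper's own z axis and vertical below 0.15 rad and linear speed of scraper below 0.02 m/s and velocity of joint carrier between -0.005 and 0.005 m/s); the robot touches nothing.
It fails at once if the finished engine is shifted by more than 30 mm (distance of engine from where it was at the start of the episode above 0.03 m).
It fails at once if the glue bottle is shifted by more than 30 mm (distance of glue from where it was at the start of the episode above 0.03 m).
It fails at once if the wheel box is shifted by more than 30 mm (distance of wheelbox from where it was at the start of the episode above 0.03 m).
It fails at once if the fingers touch an offcut (more than 1 N) (contact force between the fingers and offcut1 above 1 N or contact force between the fingers and offcut2 above 1 N or contact force between the fingers and offcut3 above 1 N).
It fails at once if the carrier is run on to the far end of its travel (value above 0.49) (value of joint carrier above 0.49 m).
It also fails if it takes over 64 s, if anything falls off the work surface, if the arm or the gripper's body presses on something with over 40 N, if the wrist force passes 120 N, or if a joint passes its speed limit or range.

## Working session

There is one attempt and no reset: what is moved stays moved. The work goes in short steps, Python scripts to look and compute and a tool call to move; the robot and the scene stay as the last step left them, time stands still between calls to the robot, and variables do not carry over. Pictures are saved under pics/ and viewed, at most 10 in all, crops included, and the job is handed in when it is done.

Besides the shell and the picture viewer there is one more tool, called after "Call:" as name(argument=value, ...), one argument or row to a line, values as JSON. step_arm: Moves the arm, as the interface text tells. Its arguments: {"type":"object","properties":{"deltas":{"type":"array"},"gripper":{"type":"number"},"squeeze":{"type":"number"}},"required":["deltas"]}

```bash
mkdir -p pics; cat > h.py <<'E'
import numpy as np, cv2
from station import ctrl
def world(cam,depth,mask=None):
    c=ctrl.get_calibration(cam); v,u=np.mgrid[0:384,0:512]
    P=np.stack([(u-c['cx'])/c['fx']*depth,(v-c['cy'])/c['fy']*depth,depth],-1)
    T=np.linalg.inv(np.array(c['world_to_cam'])); W=P@T[:3,:3].T+T[:3,3]
    W[depth<=0]=np.nan
    return W if mask is None else W[mask&(depth>0)]
E
python3 - <<'E'
from h import *
print(ctrl.get_obs())
ims=[]
for cam in ('top','scene'):
    im,d=ctrl.camera(cam); W=world(cam,d); np.savez(cam+'.npz',im=im,W=W)
    ims.append(im)
    cv2.imwrite(f'pics/{cam}0.png',im[:,:,::-1])
    for l in ('slide','carrier','scraper','offcut1','engine','glue','wheelbox'):
        for r in ctrl.cut_out(cam,l):
            m=r['pixels']; p=W[m]; p=p[~np.isnan(p[:,0])]
            b=np.array(r['rect'])*[512,384,512,384]
            if len(p): print(cam,l,round(r['conf'],2),b.round(),np.median(p,0).round(3),np.percentile(p,98,axis=0).round(3),np.percentile(p,2,axis=0).round(3),im[m].mean(0).round())
E
```

```text
{'time_s': 0.0, 'qpos': array([-1.24958434e+00,  3.00460756e-01,  1.52159716e+00, -2.39144419e-05,
        1.32071989e+00, -6.66158187e-02]), 'joint_vel': array([1.25769967e-03, 9.65992136e-05, 5.42033989e-05, 9.72359155e-05,
       2.77736796e-04, 1.09236391e-04]), 'tau': array([ 4.41848943e-04, -5.31808448e+01, -3.52735376e+01,  7.08719459e-02,
        2.44613987e-02, -8.55178951e-05]), 'ee_pos': array([ 0.20789436, -0.50889773,  0.20488521]), 'eef_rot': array([-3.14040858e+00, -5.57798889e-05,  3.87833708e-01]), 'force': array([-0.19308641, -0.91793011, -0.75528114]), 'moment': array([0.02012969, 0.01109137, 0.02125441]), 'grip_force': 0.0, 'grip_width': 0.09415047096795685}
top slide 0.79 [144. 206. 392. 280.] [ 0.477 -0.122  0.063] [0.558 0.295 0.131] [ 0.369 -0.374  0.007] [124. 119. 110.]
top slide 0.3 [154. 206. 221. 248.] [0.512 0.176 0.089] [0.565 0.259 0.135] [0.466 0.091 0.056] [125. 102.  73.]
top carrier 0.93 [157. 208. 225. 244.] [0.512 0.176 0.087] [0.566 0.262 0.135] [0.466 0.09  0.011] [125. 103.  74.]
top carrier 0.56 [205. 180. 261. 195.] [0.626 0.051 0.068] [0.64
[... 1271 characters left out ...]
[257. 183. 320. 225.] [0.645 0.044 0.052] [0.653 0.115 0.071] [ 0.619 -0.021  0.001] [49. 33. 25.]
scene offcut1 0.48 [234. 156. 249. 170.] [ 0.494 -0.012  0.073] [ 0.51  -0.003  0.076] [ 0.471 -0.02   0.062] [94. 66. 49.]
scene offcut1 0.47 [265. 144. 274. 152.] [0.408 0.108 0.013] [0.413 0.122 0.016] [0.399 0.094 0.007] [132. 120.  57.]
scene engine 0.87 [169. 222. 215. 268.] [ 0.666 -0.193  0.043] [ 0.681 -0.149  0.056] [ 0.632 -0.244  0.003] [91. 62. 43.]
scene glue 0.64 [351. 167. 380. 227.] [0.728 0.183 0.08 ] [0.743 0.213 0.15 ] [0.7   0.167 0.006] [98. 93. 84.]
scene wheelbox 0.73 [ 72. 209. 146. 275.] [ 0.577 -0.359  0.022] [ 0.629 -0.293  0.051] [ 0.53  -0.418  0.001] [90. 65. 47.]
```

```bash
python3 - <<'E'
from h import *
z=np.load('top.npz'); im=z['im'];W=z['W']
cv2.imwrite('pics/crop1.png',cv2.resize(im[100:300,130:400,::-1],None,fx=2.9,fy=2.9,interpolation=cv2.INTER_CUBIC))
# bar top: z .055-.065
def rect(m,n):
    p=W[m&~np.isnan(W[...,0])][:,:2].astype(np.float32)
    r=cv2.minAreaRect(p*1000);print(n,len(p),r)
X,Y,Z=W[...,0],W[...,1],W[...,2]
reg=(X>.35)&(X<.6)&(Y>-.42)&(Y<.32)
rect(reg&(abs(Z-.06)<.004)&(X<.56)&(X>.40),'bar top')
rect(reg&(Z>.1)&(Y>.05),'carrier upper')
rect(reg&(Z>.1)&(Y>.2),'pushboard')
rect((abs(Z-.07)<.004)&(X>.59)&(X<.66)&(Y>-.05)&(Y<.14),'scraper')
m=reg&(Z>.067)&(Z<.085)&(Y<.08)&(Y>-.08)&(X>.42)&(X<.53)
n,l=cv2.connectedComponents(m.astype(np.uint8))
for i in range(1,n):
    if (l==i).sum()>8: rect(l==i,'off'); print(im[l==i].mean(0))
rect(reg&(Z>.064)&(Z<.08)&(Y<-.08),'housings')
E
```

```text
bar top 2905 ((480.16986083984375, -49.014678955078125), (734.3794555664062, 158.49386596679688), 89.95712280273438)
carrier upper 778 ((516.4859619140625, 188.22149658203125), (149.3187255859375, 91.16455841064453), 80.34061431884766)
pushboard 289 ((523.498291015625, 229.4215087890625), (65.73368072509766, 91.16455841064453), 80.34061431884766)
scraper 396 ((628.2762451171875, 50.47752380371094), (138.51170349121094, 32.22902297973633), 86.02029418945312)
off 87 ((482.5724792480469, 24.93463134765625), (19.347986221313477, 39.46383285522461), 72.12319946289062)
[122.91954023  91.91954023  75.03448276]
off 86 ((482.8941650390625, -8.07784652709961), (17.462696075439453, 37.78486633300781), 88.90327453613281)
[122.94186047  92.1627907   75.26744186]
off 84 ((471.0216369628906, -39.782901763916016), (17.61471939086914, 37.71567916870117), 89.03298950195312)
[122.53571429  91.79761905  74.67857143]
housings 2327 ((443.13800048828125, -237.72640991210938), (321.0449523925781, 188.11056518554688), 80.25695037841797)
```

View pics/crop1.png

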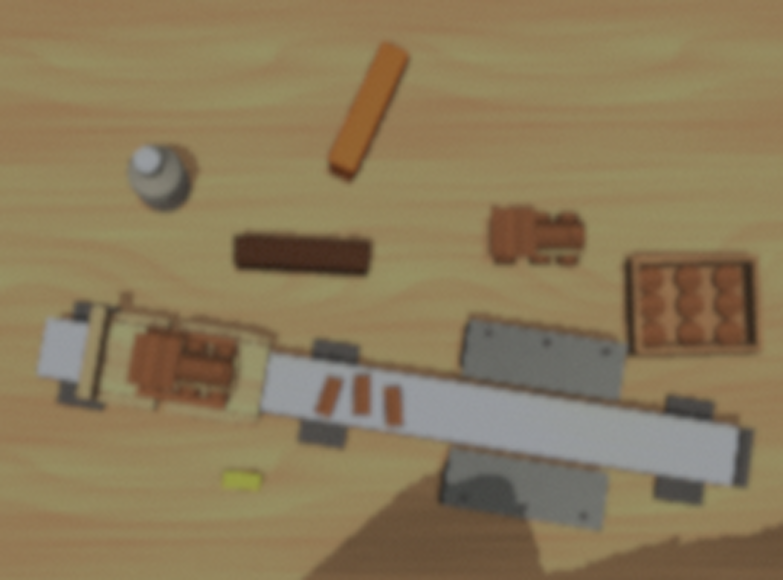

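Top picture crop: the dark scraper is at (302,254) in the crop. The orange block at (370,110) has the same shape but is the wrong colour. The three brown offcuts are at (330,397), (362,395) and (393,405), and the yellow look-alike at (240,480) lies off the bar. So the dark block is the scraper and the brown pieces are the offcuts; this 2.9x crop confirms it. Next I'll fit the slide frame.

```bash
cat >> h.py <<'E'
def tooldelta(dworld):
    from scipy.spatial.transform import Rotation as R
    return R.from_euler('xyz',ctrl.get_obs()['eef_rot']).as_matrix().T@np.array(dworld)
E
python3 - <<'E'
from h import *
W=np.load('top.npz')['W'];X,Y,Z=W[...,0],W[...,1],W[...,2]
m=(abs(Z-.06)<.006)&(X>.38)&(X<.53)&(Y<.06)&(Y>-.37)
n,l=cv2.connectedComponents(cv2.erode(m.astype(np.uint8),np.ones((3,3))),connectivity=4)
i=1+np.argmax([(l==k).sum() for k in range(1,n)])
P=W[l==i]; ys=np.arange(-.36,.06,.01); c=[]
for y in ys:
    q=P[abs(P[:,1]-y)<.005]
    c.append((q[:,0].min()+q[:,0].max())/2 if len(q) else np.nan)
c=np.array(c);print(c.round(3))
ok=(~np.isnan(c)); k=np.polyfit(ys[ok],c[ok],1)
for _ in range(4):
    r=abs(c-np.polyval(k,ys)); g=ok&(r<.004); k=np.polyfit(ys[g],c[g],1)
print('x = ',k,'yaw of s',np.degrees(np.arctan(k[0])))
s=-np.array([k[0],1])/np.hypot(k[0],1); nn=np.array([-s[1],s[0]]); o=np.array([k[1],0])
S=(W[...,:2]-o)@s; N=(W[...,:2]-o)@nn
def rng(m,t): print(t,m.sum(),'S',np.percentile(S[m],[1,50,99]).round(4),'N',np.percentile(N[m],[1,50,99]).round(4))
for lo,hi,t in((-.36,-.04,'L'),):
    rng((abs(N)<.025)&(abs(Z-.06)<.005)&(S<-.2),'bar left tip'); rng((abs(N)<.025)&(abs(Z-.06)<.005)&(S>.1),'bar right')
    rng((abs(N)<.06)&(Z>.107)&(Z<.126)&(S<-.15),'pushboard+')
    rng((abs(N)>.03)&(abs(N)<.045)&(Z>.107)&(S<-.15),'board edges')
    rng((abs(N)<.05)&(abs(Z-.078)<.005)&(S<-.03),'deck')
    rng((abs(abs(N)-.065)<.025)&(abs(Z-.07)<.005)&(S>.05)&(S<.4),'housing')
    rng((abs(N-.17)<.06)&(abs(Z-.07)<.005)&(abs(S)<.15),'scraper')
E
```

```text
[0.412 0.421 0.425 0.427 0.424 0.432 0.432 0.435 0.435 0.438 0.431 0.431
 0.444 0.444 0.446 0.443 0.45  0.451 0.454 0.46  0.454 0.457 0.457 0.461
 0.459 0.456 0.471 0.471 0.478 0.477 0.487 0.484   nan   nan   nan   nan
   nan   nan   nan   nan   nan   nan]
x =  [0.18674471 0.48753124] yaw of s 10.577844594184869
bar left tip 198 S [-0.3195 -0.298  -0.2765] N [-0.0243 -0.0016  0.0214]
bar right 1528 S [0.103  0.2464 0.3893] N [-0.0244 -0.0006  0.0244]
pushboard+ 226 S [-0.2646 -0.2545 -0.1515] N [-0.0517 -0.0071  0.0372]
board edges 58 S [-0.2641 -0.2544 -0.178 ] N [-0.0442 -0.0315  0.0381]
deck 470 S [-0.2508 -0.148  -0.0338] N [-0.0412 -0.0096  0.0285]
housing 1680 S [0.1064 0.1857 0.2635] N [-0.089  -0.0407  0.0887]
scraper 455 S [-0.1431 -0.0693 -0.0086] N [0.1112 0.1304 0.2288]
```

```bash
cat >> h.py <<'E'
def plan(xyz,yaw_deg,n,start=None):
    o=ctrl.get_obs(); p,y=(np.array(o['ee_pos']),o['eef_rot'][2]) if start is None else (np.array(start[0],float),np.radians(start[1]))
    xyz=np.array(xyz,float); dy=(np.radians(yaw_deg)-y+np.pi)%(2*np.pi)-np.pi
    tw=round(-np.degrees(dy)/4/n,3); rows=[]; p0=p.copy()
    for i in range(n):
        t=p0+(xyz-p0)*(i+1)/n; c,s=np.cos(y),np.sin(y)
        A=np.array([[c,s,0],[s,-c,0],[0,0,-1]]) # columns: tool x,y,z
        d=np.round(A.T@(t-p)/.04,2); p=p+A@d*.04; y-=np.radians(4*tw)
        rows.append('{"dp":[%g,%g,%g],"twist":%g}'%(*d,tw))
    for i in range(0,n,12): print('['+','.join(rows[i:i+12])+']')
    return p,np.degrees(y)
E
python3 - <<'E'
from h import *
q=plan([.628,.0505,.16],86,18)
q=plan([.628,.0505,.038],86,5,q); print(q)
E
```

```text
[{"dp":[0.83,-0.5,0.06],"twist":-0.886},{"dp":[0.87,-0.45,0.07],"twist":-0.886},{"dp":[0.89,-0.39,0.06],"twist":-0.886},{"dp":[0.91,-0.33,0.06],"twist":-0.886},{"dp":[0.93,-0.28,0.07],"twist":-0.886},{"dp":[0.95,-0.23,0.06],"twist":-0.886},{"dp":[0.95,-0.16,0.06],"twist":-0.886},{"dp":[0.97,-0.1,0.06],"twist":-0.886},{"dp":[0.97,-0.04,0.07],"twist":-0.886},{"dp":[0.97,0.01,0.06],"twist":-0.886},{"dp":[0.97,0.08,0.06],"twist":-0.886},{"dp":[0.96,0.14,0.07],"twist":-0.886}]
[{"dp":[0.95,0.19,0.06],"twist":-0.886},{"dp":[0.94,0.26,0.06],"twist":-0.886},{"dp":[0.92,0.31,0.07],"twist":-0.886},{"dp":[0.9,0.37,0.06],"twist":-0.886},{"dp":[0.88,0.42,0.06],"twist":-0.886},{"dp":[0.84,0.48,0.07],"twist":-0.886}]
[{"dp":[0,-0,0.61],"twist":0.001},{"dp":[0,-0,0.61],"twist":0.001},{"dp":[0,-0,0.61],"twist":0.001},{"dp":[0,-0,0.61],"twist":0.001},{"dp":[0,-0,0.61],"twist":0.001}]
(array([0.62803106, 0.05032436, 0.03782488]), np.float64(85.99399317976784))
```

Call:
step_arm(
  deltas=[
    {"dp":[0.83,-0.5,0.06],"twist":-0.886},
    {"dp":[0.87,-0.45,0.07],"twist":-0.886},
    {"dp":[0.89,-0.39,0.06],"twist":-0.886},
    {"dp":[0.91,-0.33,0.06],"twist":-0.886},
    {"dp":[0.93,-0.28,0.07],"twist":-0.886},
    {"dp":[0.95,-0.23,0.06],"twist":-0.886},
    {"dp":[0.95,-0.16,0.06],"twist":-0.886},
    {"dp":[0.97,-0.1,0.06],"twist":-0.886},
    {"dp":[0.97,-0.04,0.07],"twist":-0.886},
    {"dp":[0.97,0.01,0.06],"twist":-0.886},
    {"dp":[0.97,0.08,0.06],"twist":-0.886},
    {"dp":[0.96,0.14,0.07],"twist":-0.886},
  ],
  gripper=1,
)

```text
time_s: 2.0
ee_pos: [0.4889, -0.1348, 0.1751]
eef_rot: [3.141, -0.0, 1.133]
force: [-0.8, -0.3, 0.6]
grip_width: 0.0941
grip_force: 0.0
```

Call:
step_arm(
  deltas=[
    {"dp":[0.95,0.19,0.06],"twist":-0.886},
    {"dp":[0.94,0.26,0.06],"twist":-0.886},
    {"dp":[0.92,0.31,0.07],"twist":-0.886},
    {"dp":[0.9,0.37,0.06],"twist":-0.886},
    {"dp":[0.88,0.42,0.06],"twist":-0.886},
    {"dp":[0.84,0.48,0.07],"twist":-0.886},
    {"dp":[0,0,0],"twist":0},
    {"dp":[0,0,0],"twist":0},
    {"dp":[0,0,0],"twist":0},
  ],
)

```text
time_s: 2.9
ee_pos: [0.6277, 0.0495, 0.1599]
eef_rot: [-3.141, 0.0, 1.5]
force: [0.3, -0.9, 0.5]
grip_width: 0.094
grip_force: 0.0
```

Call:
step_arm(
  deltas=[
    {"dp":[0,0,0.61],"twist":0},
    {"dp":[0,0,0.61],"twist":0},
    {"dp":[0,0,0.61],"twist":0},
    {"dp":[0,0,0.61],"twist":0},
    {"dp":[0,0,0.61],"twist":0},
    {"dp":[0,0,0],"twist":0},
    {"dp":[0,0,0],"twist":0},
  ],
)

```text
time_s: 3.6
ee_pos: [0.6282, 0.0495, 0.0389]
eef_rot: [3.141, -0.0, 1.5]
force: [0.5, -0.7, 0.6]
grip_width: 0.0938
grip_force: 0.0
```

Call:
step_arm(
  deltas=[
    {"dp":[0,0,0],"twist":0},
    {"dp":[0,0,0],"twist":0},
    {"dp":[0,0,0],"twist":0},
    {"dp":[0,0,0],"twist":0},
    {"dp":[0,0,0],"twist":0},
    {"dp":[0,0,0],"twist":0},
    {"dp":[0,0,0],"twist":0},
    {"dp":[0,0,0],"twist":0},
  ],
  gripper=-1,
  squeeze=40,
)

```text
time_s: 4.4
ee_pos: [0.6283, 0.0503, 0.038]
eef_rot: [3.141, -0.0, 1.501]
force: [0.5, -0.5, 0.9]
grip_width: 0.0334
grip_force: 13.1
```

```bash
python3 - <<'E'
from h import *
q=plan([.628,.050,.120],86,3)
q=plan([.5517,-.020,.120],80.3,5,q)
q=plan([.5517,-.020,.101],80.3,2,q)
q=plan([.4186,.0028,.101],80.3,7,q);print(q)
E
```

```text
[{"dp":[-0,-0,-0.68],"twist":0.001},{"dp":[-0,-0,-0.69],"twist":0.001},{"dp":[-0.01,-0.01,-0.68],"twist":0.001}]
[{"dp":[-0.38,-0.36,-0],"twist":0.285},{"dp":[-0.38,-0.34,-0],"twist":0.285},{"dp":[-0.39,-0.34,-0],"twist":0.285},{"dp":[-0.39,-0.34,-0],"twist":0.285},{"dp":[-0.4,-0.32,-0],"twist":0.285}]
[{"dp":[-0,-0,0.24],"twist":-0},{"dp":[-0,-0,0.23],"twist":-0}]
[{"dp":[-0,-0.48,0],"twist":-0},{"dp":[-0,-0.48,0],"twist":-0},{"dp":[-0,-0.49,0],"twist":-0},{"dp":[-0,-0.48,0],"twist":-0},{"dp":[-0,-0.48,0],"twist":-0},{"dp":[-0,-0.48,0],"twist":-0},{"dp":[-0,-0.49,0],"twist":-0}]
(array([0.41850029, 0.00296332, 0.10117756]), np.float64(80.2991967098647))
```

Call:
step_arm(
  deltas=[
    {"dp":[0,0,0],"twist":0},
    {"dp":[0,0,-0.68],"twist":0},
    {"dp":[0,0,-0.69],"twist":0},
    {"dp":[0,0,-0.68],"twist":0},
    {"dp":[-0.38,-0.36,0],"twist":0.285},
    {"dp":[-0.38,-0.34,0],"twist":0.285},
    {"dp":[-0.39,-0.34,0],"twist":0.285},
    {"dp":[-0.39,-0.34,0],"twist":0.285},
    {"dp":[-0.4,-0.32,0],"twist":0.285},
    {"dp":[0,0,0.24],"twist":0},
    {"dp":[0,0,0.23],"twist":0},
    {"dp":[0,0,0],"twist":0},
  ],
)

```text
time_s: 5.6
ee_pos: [0.5515, -0.0189, 0.0992]
eef_rot: [-3.139, 0.0, 1.402]
force: [-0.8, 1.1, -2.3]
grip_width: 0.0317
grip_force: 39.7
```

```bash
python3 - <<'E'
from h import *
o=ctrl.get_obs();print(o['ee_pos'],o['eef_rot'])
for c in('scene',):
    im,d=ctrl.camera(c);cv2.imwrite('pics/pre_sweep.png',cv2.resize(im[100:300,180:380,::-1],None,fx=2.9,fy=2.9,interpolation=cv2.INTER_CUBIC))
E
```

```text
[ 0.55152956 -0.01893952  0.0991785 ] [-3.13877526e+00  8.84446866e-05  1.40232990e+00]
```

View pics/pre_sweep.png

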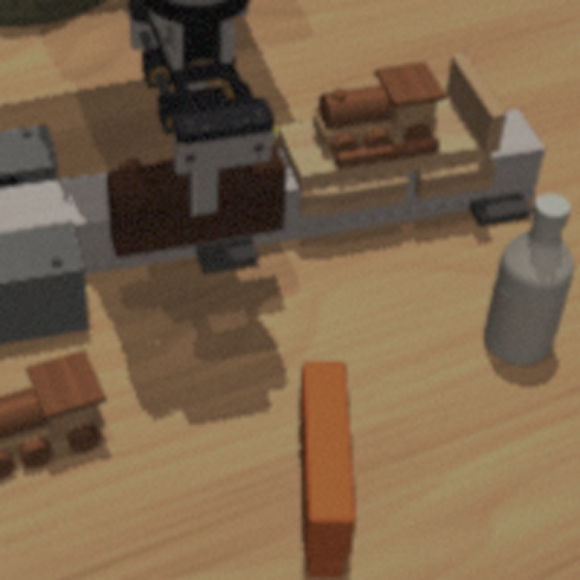

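The scraper is held level at crop (195,205), next to the bar and between the housing and the carrier (gap at 285). I'll sweep 2 mm higher.

Call:
step_arm(
  deltas=[
    {"dp":[0,0,-0.05],"twist":0},
    {"dp":[0,-0.48,0],"twist":0},
    {"dp":[0,-0.48,0],"twist":0},
    {"dp":[0,-0.48,0],"twist":0},
    {"dp":[0,-0.48,0],"twist":0},
    {"dp":[0,-0.48,0],"twist":0},
    {"dp":[0,-0.48,0],"twist":0},
    {"dp":[0,-0.48,0],"twist":0},
    {"dp":[0,0,0],"twist":0},
    {"dp":[0,0,0],"twist":0},
  ],
)

```text
time_s: 6.65
ee_pos: [0.4203, 0.0033, 0.1037]
eef_rot: [3.14, -0.0, 1.402]
force: [0.9, 0.1, -1.2]
grip_width: 0.0318
grip_force: 39.7
```

Call:
step_arm(
  deltas=[
    {"dp":[0,0,-0.6],"twist":0},
    {"dp":[0,0.9,-0.2],"twist":0},
    {"dp":[0,0.9,0],"twist":0},
    {"dp":[0,0.9,0],"twist":0},
    {"dp":[0,0.9,0],"twist":0},
    {"dp":[0,0.9,0],"twist":0},
    {"dp":[0,0,0],"twist":0},
    {"dp":[0,0,0],"twist":0},
  ],
)

```text
time_s: 7.45
ee_pos: [0.5973, -0.0272, 0.1341]
eef_rot: [-3.14, 0.0, 1.402]
force: [-0.7, 0.9, -1.9]
grip_width: 0.0319
grip_force: 39.7
```

```bash
python3 - <<'E'
from h import *
o=ctrl.get_obs();print(o['ee_pos'],o['eef_rot'],o['grip_force'])
a=[]
for cam in('top','scene'):
    im,d=ctrl.camera(cam);W=world(cam,d);np.savez(cam+'1.npz',im=im,W=W)
    for r in ctrl.cut_out(cam,'offcut1'):
        p=W[r['pixels']];p=p[~np.isnan(p[:,0])]
        if len(p):print(cam,round(r['conf'],2),np.median(p,0).round(3),p.max(0).round(3),im[r['pixels']].mean(0).round())
    a.append(im[120:300,140:400,::-1])
cv2.imwrite('pics/swept.png',cv2.resize(np.vstack(a),None,fx=1.66,fy=1.66,interpolation=cv2.INTER_CUBIC))
q=plan([.628,.050,.10],86,5);q=plan([.628,.050,.0385],86,5,q)
E
```

```text
[ 0.59733127 -0.02723084  0.13411341] [-3.14043101e+00  6.87669456e-05  1.40158856e+00] 39.74538266658783
top 0.45 [0.399 0.116 0.014] [0.407 0.134 0.02 ] [133. 111.  52.]
scene 0.6 [ 0.381 -0.033  0.013] [ 0.396 -0.024  0.017] [63. 43. 31.]
scene 0.59 [0.392 0.007 0.013] [0.404 0.017 0.016] [62. 42. 30.]
scene 0.41 [0.39  0.031 0.013] [0.403 0.041 0.016] [63. 44. 31.]
[{"dp":[0.41,0.09,0.18],"twist":-0.284},{"dp":[0.4,0.1,0.17],"twist":-0.284},{"dp":[0.4,0.1,0.18],"twist":-0.284},{"dp":[0.4,0.12,0.18],"twist":-0.284},{"dp":[0.4,0.12,0.17],"twist":-0.284}]
[{"dp":[-0,0,0.31],"twist":0},{"dp":[-0,0,0.31],"twist":0},{"dp":[-0,0,0.31],"twist":0},{"dp":[-0,0,0.3],"twist":0},{"dp":[-0,0,0.31],"twist":0}]
```

View pics/swept.png

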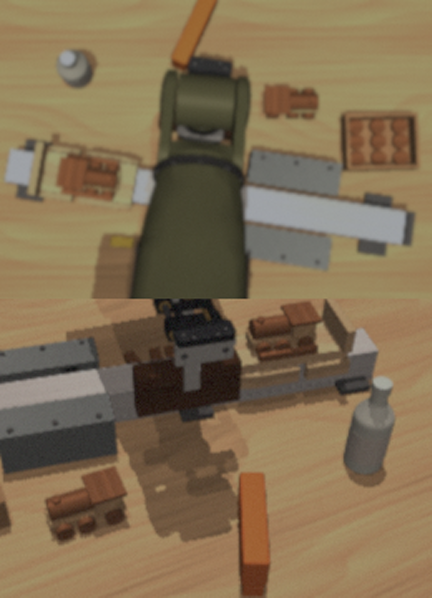

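Picture: the bar is bare and all three offcuts lie on the table behind it (scene depth gives z≈13 mm at x≈0.39), with the carrier where it was. Next I'll put the scraper back.

Call:
step_arm(
  deltas=[
    {"dp":[0.41,0.09,0.18],"twist":-0.284},
    {"dp":[0.4,0.1,0.17],"twist":-0.284},
    {"dp":[0.4,0.1,0.18],"twist":-0.284},
    {"dp":[0.4,0.12,0.18],"twist":-0.284},
    {"dp":[0.4,0.12,0.17],"twist":-0.284},
    {"dp":[0,0,0.31],"twist":0},
    {"dp":[0,0,0.31],"twist":0},
    {"dp":[0,0,0.31],"twist":0},
    {"dp":[0,0,0.3],"twist":0},
    {"dp":[0,0,0.24],"twist":0},
    {"dp":[0,0,0],"twist":0},
    {"dp":[0,0,0],"twist":0},
  ],
)

```text
time_s: 8.85
ee_pos: [0.6285, 0.0497, 0.0412]
eef_rot: [3.141, -0.0, 1.501]
force: [0.1, 0.3, -1.7]
grip_width: 0.0317
grip_force: 39.7
```

Call:
step_arm(
  deltas=[
    {"dp":[0,0,0.03],"twist":0},
    {"dp":[0,0,0.03],"twist":0},
    {"dp":[0,0,0],"twist":0},
    {"dp":[0,0,0],"twist":0},
  ],
)

```text
time_s: 9.25
ee_pos: [0.6284, 0.0499, 0.0388]
eef_rot: [3.141, -0.0, 1.501]
force: [0.0, -0.1, -2.1]
grip_width: 0.032
grip_force: 39.7
```

Call:
step_arm(
  deltas=[
    {"dp":[0,0,0.02],"twist":0},
    {"dp":[0,0,0],"twist":0},
    {"dp":[0,0,0],"twist":0},
  ],
)

```text
time_s: 9.55
ee_pos: [0.6286, 0.0499, 0.0383]
eef_rot: [3.141, -0.0, 1.501]
force: [0.4, 0.8, 2.0]
grip_width: 0.0322
grip_force: 39.8
```

Call:
step_arm(
  deltas=[
    {"dp":[0,0,0],"twist":0},
    {"dp":[0,0,0],"twist":0},
    {"dp":[0,0,0],"twist":0},
    {"dp":[0,0,0],"twist":0},
    {"dp":[0,0,0],"twist":0},
    {"dp":[0,0,0],"twist":0},
    {"dp":[0,0,0],"twist":0},
  ],
  gripper=1,
)

```text
time_s: 10.25
ee_pos: [0.6283, 0.0499, 0.0378]
eef_rot: [-3.142, -0.0, 1.501]
force: [0.4, -0.1, -0.1]
grip_width: 0.0841
grip_force: 0.0
```

Call:
step_arm(
  deltas=[
    {"dp":[0,0,-0.5],"twist":0},
    {"dp":[0,0,-0.9],"twist":0},
    {"dp":[0,0,-0.9],"twist":0},
    {"dp":[0,0,-0.9],"twist":0},
    {"dp":[0,0,-0.9],"twist":0},
    {"dp":[0,0,0],"twist":0},
  ],
)

```text
time_s: 10.85
ee_pos: [0.63, 0.05, 0.2074]
eef_rot: [3.133, -0.001, 1.501]
force: [-0.7, 0.6, 0.4]
grip_width: 0.094
grip_force: 0.0
```

```bash
python3 - <<'E'
from h import *
print(ctrl.get_obs()['ee_pos'])
# waypoint behind push board: slide x=-0.286-0.035, n=0
s=np.array([-.1685,-.9857]);o=np.array([.4807,-.020])
a=o+s*(-.286-.045); print(a)
q=plan([*a,.195],80.3,9);q=plan([*a,.088],80.3,5,q)
E
```

```text
[0.62997703 0.04996251 0.20743767]
[0.5364735 0.3062667]
[{"dp":[0.69,-0.31,0.03],"twist":0.158},{"dp":[0.69,-0.32,0.04],"twist":0.158},{"dp":[0.69,-0.32,0.03],"twist":0.158},{"dp":[0.68,-0.33,0.04],"twist":0.158},{"dp":[0.68,-0.34,0.03],"twist":0.158},{"dp":[0.67,-0.35,0.04],"twist":0.158},{"dp":[0.67,-0.35,0.03],"twist":0.158},{"dp":[0.67,-0.36,0.04],"twist":0.158},{"dp":[0.66,-0.37,0.03],"twist":0.158}]
[{"dp":[-0,-0,0.54],"twist":0},{"dp":[-0,-0,0.53],"twist":0},{"dp":[-0,-0,0.54],"twist":0},{"dp":[-0,-0,0.53],"twist":0},{"dp":[-0,-0,0.54],"twist":0}]
```

Call:
step_arm(
  deltas=[
    {"dp":[0.69,-0.31,0.03],"twist":0.158},
    {"dp":[0.69,-0.32,0.04],"twist":0.158},
    {"dp":[0.69,-0.32,0.03],"twist":0.158},
    {"dp":[0.68,-0.33,0.04],"twist":0.158},
    {"dp":[0.68,-0.34,0.03],"twist":0.158},
    {"dp":[0.67,-0.35,0.04],"twist":0.158},
    {"dp":[0.67,-0.35,0.03],"twist":0.158},
    {"dp":[0.67,-0.36,0.04],"twist":0.158},
    {"dp":[0.66,-0.37,0.03],"twist":0.158},
    {"dp":[0,0,0],"twist":0},
    {"dp":[0,0,0],"twist":0},
  ],
  gripper=-1,
)

```text
time_s: 11.95
ee_pos: [0.5346, 0.3063, 0.1888]
eef_rot: [-3.141, 0.001, 1.403]
force: [-0.7, -0.5, 0.3]
grip_width: 0.0099
grip_force: 0.0
```

Call:
step_arm(
  deltas=[
    {"dp":[0,0,0.54],"twist":0},
    {"dp":[0,0,0.53],"twist":0},
    {"dp":[0,0,0.54],"twist":0},
    {"dp":[0,0,0.53],"twist":0},
    {"dp":[0,0,0.54],"twist":0},
    {"dp":[0,0,0],"twist":0},
    {"dp":[0,0,0],"twist":0},
  ],
)

```text
time_s: 12.65
ee_pos: [0.5353, 0.3055, 0.0827]
eef_rot: [-3.142, 0.0, 1.401]
force: [0.7, -0.8, 0.5]
grip_width: 0.0004
grip_force: 0.0
```

```bash
python3 - <<'E'
from h import *
o=ctrl.get_obs();print(o['ee_pos'],o['eef_rot'],o['force'],o['grip_width'])
a=[]
for cam in('top','scene'):
    im,d=ctrl.camera(cam);W=world(cam,d)
    for l in('scraper','carrier'):
      for r in ctrl.cut_out(cam,l)[:2]:
        p=W[r['pixels']];p=p[~np.isnan(p[:,0])]
        if len(p):print(cam,l,round(r['conf'],2),np.median(p,0).round(3),p.max(0).round(3),im[r['pixels']].mean(0).round())
    a.append(im[110:290,140:400,::-1])
cv2.imwrite('pics/behind.png',cv2.resize(np.vstack(a),None,fx=1.66,fy=1.66,interpolation=cv2.INTER_CUBIC))
E
```

```text
[0.53533187 0.3055475  0.08267176] [-3.14154023e+00  1.39681872e-04  1.40064143e+00] [ 0.67098419 -0.82924097  0.46183804] 0.0003628903104381179
top scraper 0.94 [0.623 0.052 0.069] [0.645 0.12  0.081] [79. 55. 39.]
top scraper 0.58 [ 0.776 -0.019  0.068] [0.867 0.022 0.081] [147.  99.  52.]
top carrier 0.85 [0.512 0.177 0.088] [0.585 0.278 0.36 ] [112.  88.  64.]
scene scraper 0.78 [0.642 0.042 0.055] [0.652 0.118 0.073] [48. 32. 24.]
scene scraper 0.66 [ 0.809 -0.034  0.069] [0.854 0.021 0.074] [135.  80.  44.]
scene carrier 0.97 [0.541 0.171 0.081] [0.58  0.369 0.135] [93. 73. 54.]
scene carrier 0.68 [ 0.383 -0.031  0.013] [ 0.396 -0.022  0.016] [111.  76.  56.]
```

View pics/behind.png

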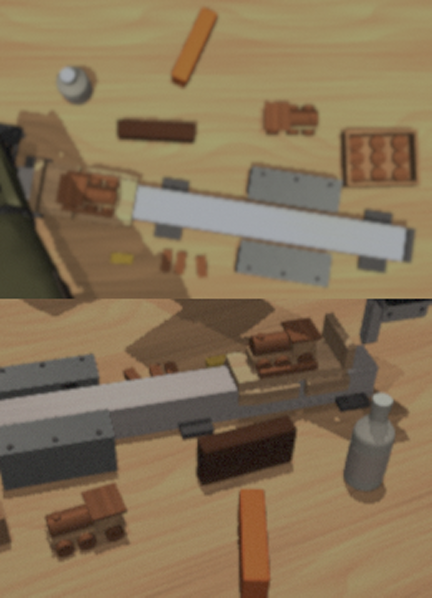

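Picture: the scraper stands upright at top crop (157,131), the offcuts are on the table at (183,264), and the closed fingers are behind the push board at scene crop (372,320). Now I'll push.

Call:
step_arm(
  deltas=[
    {"dp":[-0.35,0,-0.1],"twist":0},
    {"dp":[-0.3,0,0],"twist":0},
    {"dp":[-0.1,0,0],"twist":0},
    {"dp":[-0.1,0,0],"twist":0},
    {"dp":[-0.1,0,0],"twist":0},
    {"dp":[-0.1,0,0],"twist":0},
  ],
)

```text
time_s: 13.55
ee_pos: [0.5279, 0.2649, 0.0864]
eef_rot: [3.141, -0.001, 1.402]
force: [0.9, 1.9, 0.4]
grip_width: 0.0003
grip_force: 1.2
```

Call:
step_arm(
  deltas=[
    {"dp":[-0.1,0,0],"twist":0},
    {"dp":[-0.2,0,0],"twist":0},
    {"dp":[-0.3,0,0],"twist":0},
    {"dp":[-0.4,0,0],"twist":0},
  ],
)

```text
time_s: 13.95
ee_pos: [0.5209, 0.2248, 0.0863]
eef_rot: [3.141, -0.0, 1.402]
force: [3.2, 2.2, 2.8]
grip_width: 0.0004
grip_force: 1.6
```

Call:
step_arm(
  deltas=[
    {"dp":[-0.4,0,0],"twist":0},
    {"dp":[-0.4,0,0],"twist":0},
    {"dp":[-0.4,0,0],"twist":0},
    {"dp":[-0.4,0,0],"twist":0},
    {"dp":[-0.4,0,0],"twist":0},
    {"dp":[-0.4,0,0],"twist":0},
    {"dp":[-0.4,0,0],"twist":0},
    {"dp":[-0.4,0,0],"twist":0},
    {"dp":[-0.4,0,0],"twist":0},
    {"dp":[-0.3,0,0],"twist":0},
    {"dp":[-0.2,0,0],"twist":0},
    {"dp":[-0.1,0,0],"twist":0},
  ],
)

```text
time_s: 15.15
ee_pos: [0.4925, 0.0591, 0.0861]
eef_rot: [-3.141, 0.0, 1.401]
force: [1.0, 2.5, -0.1]
grip_width: 0.0005
grip_force: 1.2
```

Call:
step_arm(
  deltas=[
    {"dp":[-0.15,0,0],"twist":0},
    {"dp":[-0.15,0,0],"twist":0},
  ],
)

```text
time_s: 15.35
ee_pos: [0.4905, 0.0479, 0.0861]
eef_rot: [-3.141, 0.0, 1.402]
force: [0.2, 2.6, 0.3]
grip_width: 0.0002
grip_force: 1.2
```

Call:
step_arm(
  deltas=[
    {"dp":[-0.15,0,0],"twist":0},
    {"dp":[-0.15,0,0],"twist":0},
  ],
)

```text
time_s: 15.55
ee_pos: [0.4885, 0.0359, 0.0861]
eef_rot: [-3.141, 0.0, 1.402]
force: [0.3, 1.9, -0.2]
grip_width: 0.0001
grip_force: 1.2
```

Call:
step_arm(
  deltas=[
    {"dp":[-0.15,0,0],"twist":0},
    {"dp":[-0.15,0,0],"twist":0},
  ],
)

```text
time_s: 15.75
ee_pos: [0.4865, 0.0244, 0.0862]
eef_rot: [-3.141, -0.001, 1.401]
force: [1.5, 7.2, -0.1]
grip_width: 0.0006
grip_force: 4.0
```

Call:
step_arm(
  deltas=[
    {"dp":[-0.15,0,0],"twist":0},
    {"dp":[-0.15,0,0],"twist":0},
  ],
)

```text
time_s: 15.95
ee_pos: [0.4845, 0.0127, 0.0861]
eef_rot: [-3.141, -0.001, 1.402]
force: [1.4, 6.5, -1.8]
grip_width: 0.0004
grip_force: 3.5
```

Call:
step_arm(
  deltas=[
    {"dp":[-0.15,0,0],"twist":0},
    {"dp":[-0.15,0,0],"twist":0},
  ],
)

```text
time_s: 16.15
ee_pos: [0.4824, 0.0006, 0.0861]
eef_rot: [-3.141, -0.001, 1.402]
force: [1.1, 5.2, -1.1]
grip_width: 0.0005
grip_force: 2.7
```

Call:
step_arm(
  deltas=[
    {"dp":[-0.15,0,0],"twist":0},
    {"dp":[-0.15,0,0],"twist":0},
  ],
)

```text
time_s: 16.35
ee_pos: [0.4804, -0.0112, 0.0861]
eef_rot: [-3.141, -0.001, 1.402]
force: [1.7, 5.6, -0.5]
grip_width: 0.0009
grip_force: 2.7
```

Call:
step_arm(
  deltas=[
    {"dp":[-0.15,0,0],"twist":0},
    {"dp":[-0.15,0,0],"twist":0},
  ],
)

```text
time_s: 16.55
ee_pos: [0.4784, -0.0231, 0.0861]
eef_rot: [-3.141, -0.001, 1.402]
force: [0.6, 5.4, -0.0]
grip_width: 0.0005
grip_force: 2.7
```

Call:
step_arm(
  deltas=[
    {"dp":[-0.15,0,0],"twist":0},
    {"dp":[-0.15,0,0],"twist":0},
  ],
)

```text
time_s: 16.75
ee_pos: [0.4764, -0.0349, 0.0861]
eef_rot: [-3.141, -0.001, 1.402]
force: [1.9, 5.2, 0.9]
grip_width: 0.0005
grip_force: 2.7
```

Call:
step_arm(
  deltas=[
    {"dp":[-0.15,0,0],"twist":0},
    {"dp":[-0.1,0,0],"twist":0},
  ],
)

```text
time_s: 16.95
ee_pos: [0.4747, -0.0449, 0.0861]
eef_rot: [-3.141, -0.0, 1.401]
force: [1.1, 4.3, -0.9]
grip_width: 0.0008
grip_force: 2.3
```

Call:
step_arm(
  deltas=[
    {"dp":[-0.05,0,0],"twist":0},
    {"dp":[-0.05,0,0],"twist":0},
  ],
)

```text
time_s: 17.15
ee_pos: [0.474, -0.0487, 0.0861]
eef_rot: [-3.141, -0.0, 1.402]
force: [0.6, 3.9, 0.1]
grip_width: 0.0003
grip_force: 1.9
```

Call:
step_arm(
  deltas=[
    {"dp":[-0.05,0,0],"twist":0},
    {"dp":[-0.05,0,0],"twist":0},
  ],
)

```text
time_s: 17.35
ee_pos: [0.4734, -0.0525, 0.0861]
eef_rot: [-3.141, -0.0, 1.402]
force: [-0.8, 4.1, -2.2]
grip_width: 0.0006
grip_force: 1.9
```

Call:
step_arm(
  deltas=[
    {"dp":[-0.05,0,0],"twist":0},
    {"dp":[-0.05,0,0],"twist":0},
  ],
)

```text
time_s: 17.55
ee_pos: [0.4728, -0.0567, 0.0862]
eef_rot: [3.142, 0.0, 1.402]
force: [-0.4, -0.1, -0.7]
grip_width: 0.0006
grip_force: 0.0
```

Call:
step_arm(
  deltas=[
    {"dp":[-0.05,0,0],"twist":0},
  ],
)

```text
time_s: 17.65
ee_pos: [0.4727, -0.0589, 0.0864]
eef_rot: [3.141, 0.001, 1.402]
force: [0.2, -0.0, -0.5]
grip_width: 0.0004
grip_force: 0.0
```

Call:
step_arm(
  deltas=[
    {"dp":[-0.05,0,0],"twist":0},
  ],
)

```text
time_s: 17.75
ee_pos: [0.4724, -0.0608, 0.0864]
eef_rot: [3.141, 0.0, 1.402]
force: [-0.5, -0.4, 0.3]
grip_width: -0.0
grip_force: 0.0
```

Call:
step_arm(
  deltas=[
    {"dp":[-0.05,0,0],"twist":0},
  ],
)

```text
time_s: 17.85
ee_pos: [0.472, -0.0625, 0.0864]
eef_rot: [3.141, -0.0, 1.401]
force: [1.6, 9.9, 1.0]
grip_width: 0.0005
grip_force: 5.3
```

The force fell to zero as the carrier snapped ahead of the fingers, then rose to 9.9 N on contact. That means it is home, so I'll back off and lift.

Call:
step_arm(
  deltas=[
    {"dp":[0.2,0,0],"twist":0},
    {"dp":[0.5,0,0],"twist":0},
    {"dp":[0.5,0,-0.2],"twist":0},
    {"dp":[0.3,0,-0.8],"twist":0},
    {"dp":[0,0,-0.9],"twist":0},
    {"dp":[0,0,-0.9],"twist":0},
    {"dp":[0,0,-0.5],"twist":0},
    {"dp":[0,0,0],"twist":0},
    {"dp":[0,0,0],"twist":0},
  ],
)

```text
time_s: 18.75
ee_pos: [0.4818, -0.0029, 0.2176]
eef_rot: [-3.141, 0.0, 1.402]
force: [0.2, -0.1, -0.6]
grip_width: 0.0005
grip_force: 0.0
```

```bash
python3 - <<'E'
from h import *
o=ctrl.get_obs();print(o['ee_pos'],o['force'])
s=np.array([-.1685,-.9857]);n=np.array([.9857,-.1685]);O=np.array([.4807,-.020])
a=[]
for cam in('top','scene'):
    im,d=ctrl.camera(cam);W=world(cam,d);S=(W[...,:2]-O)@s;N=(W[...,:2]-O)@n;Z=W[...,2]
    m=(abs(N)<.045)&(abs(N)>.032)&(Z>.107)&(Z<.126)
    if m.any(): print(cam,'board slide x',np.percentile(S[m],[2,50,98]).round(3))
    a.append(im[110:290,140:400,::-1])
cv2.imwrite('pics/end.png',cv2.resize(np.vstack(a),None,fx=1.66,fy=1.66,interpolation=cv2.INTER_CUBIC))
E
```

```text
[ 0.4817899  -0.00292806  0.21760305] [ 0.22441397 -0.14711272 -0.5551278 ]
top board slide x [0.066 0.066 0.066]
scene board slide x [0.054 0.061 0.067]
```

View pics/end.png

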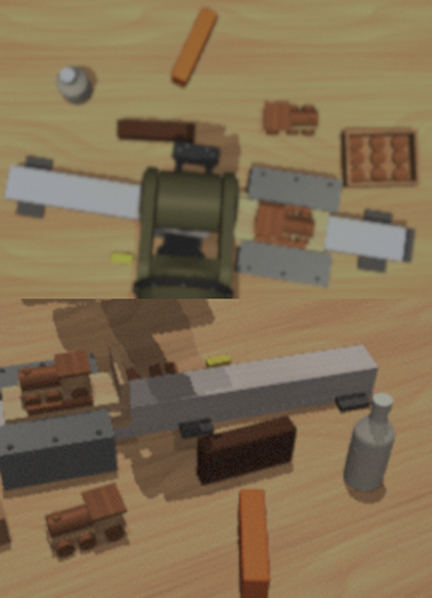

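The end picture shows the carrier in the station, with its board at scene crop (120,375), rear at slide x≈54 mm, so the carrier value is about 0.379. The scraper is upright, the bystanders are undisturbed and the arm is clear of everything. I'm handing in.

```bash
python3 -c "
from station import ctrl
print(ctrl.hand_in())"
```

```text
the job is handed in; nothing more can be done
None
```

I handed the job in at about 19 s; the hand-in gave no verdict. The three offcuts are swept off the bar, the scraper stands upright on the table, and the carrier is clicked home at about 0.38 m.

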